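# Turn the induction hob up to full with its curved slider

### The arm

A 7-joint arm with a two-finger parallel gripper is mounted at the origin on a cart in front of the work surface, level with it; the furniture and walls round the work are solid. World frame = base frame: x ahead of the robot, y to its left, z up, the work surface at z = 0. Lengths are in mm, angles in rad, forces in N, time in s.
With the tool pointing down it reaches from about 425 to 1025 mm from the base axis. Payload 9.4 kg.
Tool frame: the origin (TCP) lies between the finger pads; the fingertips stand 25 mm ahead of it and the grasp point (between the pads) lies 6 mm ahead of it (bot.finger_overhang is the distance from the TCP to the fingertips, in mm); z points along the fingers, y is the line along which they close (so a half turn about z gives the same grasp; the last joint's range is limited). The gripper opens to 93 mm and grips with 3 to 60 N. Pads are 15 mm wide; open, the fingers measure 128 mm over their backs; the gripper's body (75 mm by 188 mm) begins 65 mm behind the grasp point.
Start: joints at [1.263, 0.599, -0.003, 1.599, 0.002, 0.943, -0.08], TCP at [165.839, -705.777, 243.618] pointing down, gripper open.
Joint ranges: [-2.57, 2.57], [-0.35, 1.97], [-1.29, 1.29], [0.11, 2.56], [-1.05, 4.19], [0.11, 1.86], [-2.63, 2.63]. Speed limits (rad/s): [2.22, 2.22, 3.01, 3.01, 3.14, 3.14, 3.14].

### API

Orientations are given as a 3x3 rotation matrix whose columns are the frame's x, y, z axes.
In Python, from bench import bot, cams, workorder gives the robot as it stands.
- The arm moves only by the tool arm_command, never from a script. Its argument "steps" is a list of rows, each an object with "claw": the finger opening in m, from 0 to 0.093; "translation": the shift along the tool's x, y, z in m, a list of three; "dr": the turn, a rotation vector about the tool's x, y, z in degrees, a list of three. In form: [{"claw": claw, "translation": [dx, dy, dz], "dr": [ax, ay, az]}, ...]. A call has 1 to 10 rows; each row shifts and turns the commanded pose from where the row before left it, along the tool's axes as they then stand; what a row does not reach is not made up. A row lasts 1/12 s, in which the tool goes at most 41.7 mm and 7.16 degrees, less where a joint would pass 70% of its speed; a pose out of reach is approached as far as the arm can. A call is refused whole if a number of a shift passes 0.0417 or a number of a turn 7.16, either way. A call with a gripper value outside its range is refused whole. The fingers move at their own pace and stop on an object; "force" is the grip in N (left out, the last holds). Time passes only in rows, so rows that do not move let the fingers close. It gives the time, the measured TCP pose, the force, the opening and the grip force at its end, in the units of the state.
- bot.observe(): the state, without advancing time (a new reading comes with each control period).
- cams.read_camera(name): name is "scene" or "side" or "wrist"; returns (picture, depth): 384x512x3 uint8, red, green, blue; 384x512 float32, mm along the optical axis (not along the pixel's ray), 0 where there is no reading.
- cams.camera_params(name): a dict with "camera_matrix" (3x3 intrinsics, pixels), "rvec" (rotation vector, rad) and "tvec" (3), from world to camera coordinates, as OpenCV has them. Camera axes: x right, y down, z forward; pixel columns grow to the right and rows downward; lengths in mm; the calibration is good to about 2 mm. A picture is of the moment at which its call begins: read the wrist's pose just before it. camera_params takes no time and is no camera call; for the wrist camera it gives the pose at the moment of the call.
- workorder.hand_in(): hands the job in; it is judged then, once.
The state is a dict: "time": time; "joint_positions": joint angles; "joint_velocities": joint speeds; "joint_torque": joint torques, N m; "tool_pos": TCP position; "eef_rot": TCP orientation; "force": force on the tool from outside, world axes, zero at the start; "ft_torque": the same for the moment, N m; "gripper_width": finger opening in mm; "gripper_force": force on a finger pad.
Only numpy, scipy, OpenCV 4.12 (cv2) and the standard library are available. Lean on these libraries where they do the work, as an engineer would, in place of code of your own. Each camera call takes 0.05 s, during which the arm holds its last target. There are 200 camera calls.

### The job

Turn the hob that has the pot on it up to full: put the fingertips lightly on the thin end of its curved slider strip, trace along the strip to the broad end without lifting off, and finish with the fingertips still resting on the broad end, keeping it pressed. Press gently, do not touch the empty hob, and leave the pot and everything else on the table where they are.

Things in the scene. Friction and masses are not known exactly. Their poses are not given: they have to be found in the camera images.
- hob_pot: The portable induction hob that carries the pot; fixed. White case with a black glass top, 250 (x) x 225 (y) mm, glass 48 mm above the table. Origin: centre of its underside, on the table; x points to its back, y to its left, z up (at yaw 0 its front faces the robot). A grey slider strip runs in an arc over the front half of the glass.
- ring_centre (a point): Centre of the pot hob's cooking ring, on the glass (hob x = +40, y = 0, z = 48 mm). The slider is an arc about it, centre-line radius 115 mm, bulging to the front, 52.5 degrees to either side of the front direction. It is 10 mm wide at its left (+y) end, growing to 22 mm at its right (-y) end; its flat upper face is 53.5 mm above the table, unpressed.
- slider (a joint): How far the pot hob's slider strip is pressed down, m: 0 untouched to 0.004 fully down; the whole strip sinks together, level, on springs. It starts to sink at about 1 N and is fully down at about 4 N; beyond that it is rigid. Fully down its face stands 1.5 mm proud of the glass.
- thin_end (a point): Point on the pot hob's slider: its thin left end, a zone 30 mm long and about 10 mm wide, easily covered by shut fingers. It lies on the centre line of the upper face. Its axes are the hob's. In the hob's frame it lies at x = -41 mm, y = +81 mm, z = 53.5 mm (slider unpressed).
- quarter (a point): Point on the pot hob's slider: the quarter point, a zone 10 mm long. It lies on the centre line of the upper face. Its axes are the hob's. In the hob's frame it lies at x = -68 mm, y = +39 mm, z = 53.5 mm (slider unpressed).
- middle (a point): Point on the pot hob's slider: the middle, a zone 10 mm long, nearest the hob's front edge. It lies on the centre line of the upper face. Its axes are the hob's. In the hob's frame it lies at x = -75 mm, y = 0 mm, z = 53.5 mm (slider unpressed).
- three_quarter (a point): Point on the pot hob's slider: the three-quarter point, a zone 10 mm long. It lies on the centre line of the upper face. Its axes are the hob's. In the hob's frame it lies at x = -68 mm, y = -39 mm, z = 53.5 mm (slider unpressed).
- broad_end (a point): Point on the pot hob's slider: its broad right end, a zone 30 mm long and about 21 mm wide. It lies on the centre line of the upper face. Its axes are the hob's. In the hob's frame it lies at x = -41 mm, y = -81 mm, z = 53.5 mm (slider unpressed).
- hob_empty: An identical hob with no pot on it, standing beside the other, on either side; fixed, to be left alone. Same frame and sizes.
- pot: Small open steel pot, loose, standing on the cooking ring of the hob in use (about hob x = +40 mm, y = 0); 114 mm across the rim, 57 mm tall, two small loop handles that reach 75 mm from its axis. Origin: centre of its underside, on the glass. Not to be moved.
- honey_bottle: Bystander, loose: amber squeeze bottle, 44 mm across, 155 mm tall, behind the hobs. Origin: centre of its underside.
- dark_bottle: Bystander, loose: brown squeeze bottle, 40 mm across, 139 mm tall, behind the hobs. Origin: centre of its underside.
- jar: Bystander, loose: jar with dark lid, 44 mm across, 105 mm tall, behind the hobs. Origin: centre of its underside.
- carton: Bystander, loose: milk carton, 60x60x184 mm, at the right. Origin: centre of its underside.
- cup_stack: Bystander, loose: upside-down stack of white paper cups, 69 mm across, 136 mm tall, at the right. Origin: centre of its underside.
- timer: Bystander, loose: digital kitchen timer, 48x82x63 mm, at the right. Origin: centre of its underside.
- shaker: Bystander, loose: white sugar shaker, 49 mm across, 88 mm tall, in front of the hobs. Origin: centre of its underside.
- tape: Bystander, loose: roll of tape lying flat, 61 mm across, 16 mm tall, in front of the hobs. Origin: centre of its underside.

How it is judged:
By the outcome, as a careful person would: the job done as asked, in the order asked, and still so for the second after the job is handed in, while the arm keeps its last pose, push and grip.
It also fails if it takes over 51 s, if anything falls off the work surface, if the arm or the gripper's body presses on something with over 40 N, if the wrist force passes 120 N, or if a joint passes its speed limit or range.

## Working session

There is one attempt and no reset: what is moved stays moved. The work goes in short steps, Python scripts to look and compute and a tool call to move; the robot and the scene stay as the last step left them, time stands still between calls to the robot, and variables do not carry over. Pictures are saved under pics/ and viewed, at most 10 in all, crops included, and the job is handed in when it is done.

Besides the shell and the picture viewer there is one more tool, called as name([rows], argument=value, ...), one row to a line, values as JSON. arm_command: Moves the arm, as the interface text tells. Its arguments: {"type":"object","properties":{"steps":{"type":"array","items":{"type":"object","properties":{"claw":{"type":"number"},"translation":{"type":"array","items":{"type":"number"}},"dr":{"type":"array","items":{"type":"number"}}}}},"force":{"type":"number"}},"required":["steps"]}

```bash
mkdir -p pics; python3 - <<'E'
from bench import bot,cams
import cv2,numpy as np
s=bot.observe();print(s)
for n in("scene","side"):
    p,d=cams.read_camera(n);cv2.imwrite(f"pics/{n}0.png",p[:,:,::-1]);np.savez(f"pics/{n}0.npz",p=p,d=d);c=cams.camera_params(n);print(n,c)
E
```

```text
{'time': 0.0, 'joint_positions': array([ 1.26328988,  0.60012164, -0.00256078,  1.60012672,  0.00181596,
        0.94289613, -0.07985463]), 'joint_velocities': array([-0.00096366,  0.00168632, -0.00122732, -0.0002386 ,  0.00055389,
        0.00114295,  0.0006172 ]), 'joint_torque': array([ 1.63137947e-04, -7.65076447e+01,  1.49774943e+00, -2.52360445e+01,
       -5.23664954e-02,  1.68837147e-02,  1.76716562e-04]), 'tool_pos': array([ 165.74232699, -705.33843766,  242.76333702]), 'eef_rot': array([[ 9.73475845e-01,  2.28789281e-01, -4.94433424e-04],
       [ 2.28789769e-01, -9.73474748e-01,  1.46870517e-03],
       [-1.45294452e-04, -1.54287031e-03, -9.99998799e-01]]), 'force': array([-0.5772375 ,  0.25525365, -0.18457122]), 'ft_torque': array([0.01980593, 0.01304996, 0.02567197]), 'gripper_force': 0.0, 'gripper_width': 93.09937754220704}
scene {'camera_matrix': array([[355.67448374,   0.        , 261.82590483],
       [  0.        , 355.67448374, 189.3367647 ],
       [  0.        ,   0.        ,   1.        ]]), 'rvec': array([ 0.98416081, -2.5267039 ,  0.98842134]), 'tvec': array([283.76008672, 398.91448912, 802.0448315 ])}
side {'camera_matrix': array([[387.25811019,   0.        , 253.30111509],
       [  0.        , 387.25811019, 197.91750105],
       [  0.        ,   0.        ,   1.        ]]), 'rvec': array([ 0.83213224,  2.49312055, -1.20206622]), 'tvec': array([ 518.76631858,  -49.42190299, 1408.95470392])}
```

View pics/scene0.png

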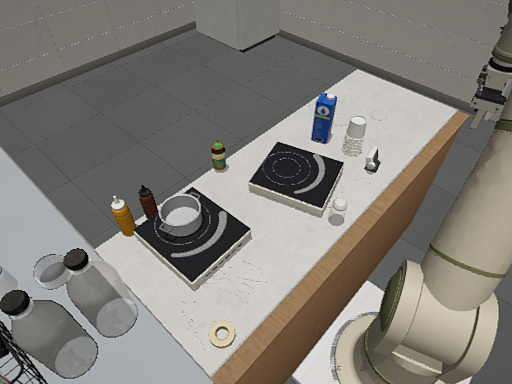

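View pics/side0.png

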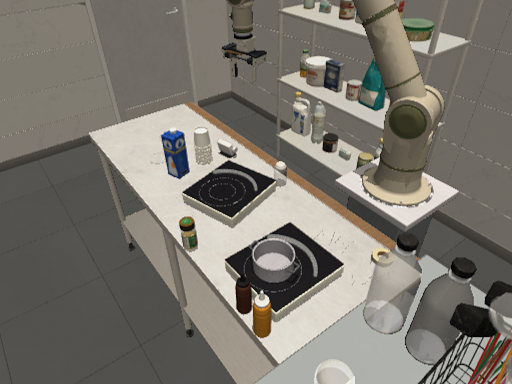

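The scene view shows the pot hob at the left (glass centre about 193,236, slider arc from 172,255 to 222,215). In the side view it is at about 285,263. I'll cast rays onto the glass and slider planes.

```bash
cat > h.py <<'E'
import numpy as np,cv2
from bench import cams
def ray(c,px,z):
    K=c["camera_matrix"];R=cv2.Rodrigues(c["rvec"])[0];o=-R.T@c["tvec"]
    px=np.asarray(px,float).reshape(-1,2)
    d=np.c_[px,np.ones(len(px))]@np.linalg.inv(K).T@R
    return (o+d*((z-o[2])/d[:,2])[:,None])[:,:2]
def proj(c,P): return cv2.projectPoints(np.asarray(P,float).reshape(-1,3),c["rvec"],c["tvec"],c["camera_matrix"],None)[0].reshape(-1,2)
E
python3 - <<'E'
from h import *
from scipy.optimize import least_squares
for n,seed in(("scene",(193,236)),("side",(285,263))):
    f=np.load(f"pics/{n}0.npz");p=f["p"];c=cams.camera_params(n)
    v=p.max(2)
    ctr=ray(c,seed,48)[0];print(n,"seed",ctr)
    yy,xx=np.mgrid[:384,:512];W=ray(c,np.c_[xx.ravel(),yy.ravel()],48).reshape(384,512,2)
    near=np.linalg.norm(W-ctr,axis=2)<190
    dark=((v<55)&near).astype(np.uint8)
    k,lab,st,_=cv2.connectedComponentsWithStats(dark)
    i=1+np.argmax(st[1:,4]);ys,xs=np.where(lab==i)
    hull=cv2.convexHull(np.c_[xs,ys].astype(np.float32)).reshape(-1,2)
    r=cv2.minAreaRect(ray(c,hull,48).astype(np.float32));print("rect",r,cv2.boxPoints(r))
    inside=np.zeros_like(dark);cv2.fillConvexPoly(inside,hull.astype(int),1);inside=cv2.erode(inside,np.ones((5,5)))
    g=((v>85)&(inside>0)).astype(np.uint8)
    k,lab,st,ce=cv2.connectedComponentsWithStats(g)
    for i in range(1,k):
        if st[i,4]<60: continue
        ys,xs=np.where(lab==i);q=ray(c,np.c_[xs,ys],53.5)
        s=least_squares(lambda u:np.hypot(*(q-u[:2]).T)-u[2],[*ctr,115],loss="soft_l1")
        s2=least_squares(lambda u:np.hypot(*(q-u[:2]).T)-115,s.x[:2],loss="soft_l1")
        print(i,st[i],ce[i],q.mean(0),"circ",s.x,s2.x,np.sqrt(np.mean(s2.fun**2)))
        a=np.degrees(np.arctan2(*(q-s2.x).T[::-1]));print(" ang",a.min(),a.max())
E
```

```text
scene seed [565.13213402  83.41973244]
rect ((610.0277099609375, 70.72986602783203), (290.4266357421875, 217.3029327392578), 1.577865719795227) [[461.8777   175.34163 ]
 [467.8612   -41.878925]
 [758.17773  -33.881897]
 [752.1942   183.33865 ]]
1 [ 156  192   45   44 1466] [180.18690314 213.70668486] [649.46498943  59.0921598 ] circ [651.44801203  59.30053428  50.57778565] [694.7482351  153.10118719] 30.263327773562672
 ang -159.62180905573118 -60.45843401077769
4 [171 211  56  46 440] [207.08636364 237.73409091] [529.25404708  61.40554897] circ [625.50222104  70.77841967 113.25340742] [627.49370223  70.87532547] 5.269032678621747
 ang -179.94793104225064 179.8854223765229
side seed [590.8520063   76.33222311]
rect ((624.1666259765625, 70.89657592773438), (307.7519226074219, 216.77171325683594), 1.5723958015441895) [[467.37448  175.01926 ]
 [473.32272  -41.670834]
 [780.95874  -33.226105]
 [775.0105   183.46399 ]]
1 [ 251  234   67   48 1696] [278.00412736 257.36792453] [595.33441314  51.29605648] circ [577.98886736  65.35414039  64.47644603] [550.05376799 132.79370476] 36.26936427199843
 ang -177.91582610805511 178.74856665929514
3 [230 266  11  25  97] [234.32989691 275.63917526] [728.87723152  32.16383922] circ [-513803.57514545  275229.36426371  583505.19290064] [832.83395144 -14.77206534] 4.647109741162505
 ang 132.20760268158458 173.79534358899548
11 [251 287  22  24 339] [259.77876106 300.97640118] [723.65344104 137.1155066 ] circ [723.55983628 137.34075546  19.94935333] [609.79154517 138.96286909] 12.7509008292932
 ang -25.094427623898973 18.55641147939664
```

arm_command([
  {"claw": 0,"translation": [0.028,-0.02,0],"dr": [0,0,0]},
  {"claw": 0,"translation": [0.028,-0.02,0],"dr": [0,0,0]},
  {"claw": 0,"translation": [0.028,-0.02,0],"dr": [0,0,0]},
  {"claw": 0,"translation": [0.028,-0.02,0],"dr": [0,0,0]},
  {"claw": 0,"translation": [0.028,-0.02,0],"dr": [0,0,0]},
  {"claw": 0,"translation": [0.028,-0.02,0],"dr": [0,0,0]},
  {"claw": 0,"translation": [0.028,-0.02,0],"dr": [0,0,0]},
  {"claw": 0,"translation": [0.028,-0.02,0],"dr": [0,0,0]},
  {"claw": 0,"translation": [0.028,-0.02,0],"dr": [0,0,0]},
  {"claw": 0,"translation": [0.028,-0.02,0],"dr": [0,0,0]},
])

```text
time: 0.93
tool_pos: [393.4, -445.5, 243.4]
eef_rot: [[0.973, 0.229, -0.0], [0.229, -0.973, 0.0], [-0.0, -0.0, -1.0]]
force: [0.3, -0.8, 0.5]
gripper_width: 30.9
gripper_force: 0.0
```

arm_command([
  {"claw": 0,"translation": [0.0148,-0.0318,0],"dr": [0,0,0]},
  {"claw": 0,"translation": [0.0148,-0.0318,0],"dr": [0,0,0]},
  {"claw": 0,"translation": [0.0148,-0.0318,0],"dr": [0,0,0]},
  {"claw": 0,"translation": [0.0148,-0.0318,0],"dr": [0,0,0]},
  {"claw": 0,"translation": [0.0148,-0.0318,0],"dr": [0,0,0]},
  {"claw": 0,"translation": [0.0148,-0.0318,0],"dr": [0,0,0]},
  {"claw": 0,"translation": [0.0148,-0.0318,0],"dr": [0,0,0]},
  {"claw": 0,"translation": [0.0148,-0.0318,0],"dr": [0,0,0]},
  {"claw": 0,"translation": [0.0148,-0.0318,0],"dr": [0,0,0]},
  {"claw": 0,"translation": [0.0148,-0.0318,0],"dr": [0,0,0]},
])

```text
time: 1.77
tool_pos: [463.9, -101.9, 243.6]
eef_rot: [[0.974, 0.229, -0.0], [0.229, -0.974, -0.0], [-0.0, -0.0, -1.0]]
force: [0.7, 0.0, 0.4]
gripper_width: 0.7
gripper_force: 0.0
```

arm_command([
  {"claw": 0,"translation": [0.0148,-0.0318,0],"dr": [0,0,0]},
  {"claw": 0,"translation": [0.0148,-0.0318,0],"dr": [0,0,0]},
  {"claw": 0,"translation": [0.0148,-0.0318,0],"dr": [0,0,0]},
  {"claw": 0,"translation": [0.0148,-0.0318,0],"dr": [0,0,0]},
  {"claw": 0,"translation": [0.0148,-0.0318,0],"dr": [0,0,0]},
  {"claw": 0,"translation": [0,0,0],"dr": [0,0,5.8]},
  {"claw": 0,"translation": [0,0,0],"dr": [0,0,5.8]},
  {"claw": 0,"translation": [0,0,0],"dr": [0,0,0]},
])

```text
time: 2.43
tool_pos: [499.4, 68.8, 243.3]
eef_rot: [[1.0, 0.025, -0.001], [0.025, -1.0, -0.0], [-0.001, 0.0, -1.0]]
force: [-0.1, -0.0, 0.1]
gripper_width: 0.6
gripper_force: 0.0
```

```bash
python3 - <<'E'
from h import *
from bench import bot
c=cams.camera_params("wrist");s=bot.observe();p,d=cams.read_camera("wrist")
np.savez("pics/w1.npz",p=p,d=d,**c);cv2.imwrite("pics/w1.png",p[:,:,::-1])
print(s["tool_pos"],s["eef_rot"],s["force"],s["gripper_width"],s["joint_positions"])
R=cv2.Rodrigues(c["rvec"])[0];print(-R.T@c["tvec"],R[2])
E
```

```text
[499.4373804   68.84912267 243.29416226] [[ 9.99677465e-01  2.53854571e-02 -7.38436489e-04]
 [ 2.53853035e-02 -9.99677718e-01 -2.16623437e-04]
 [-7.43697589e-04  1.97808134e-04 -9.99999704e-01]] [-0.07108462 -0.02077136  0.14818666] 0.6401989149522732 [-0.19820022  0.338557   -0.06734717  2.09474029  0.03432115  0.71006645
 -1.83319114]
[583.07427037  71.29188565 384.71850652] [-0.29492143 -0.00771696 -0.95549035]
```

View pics/w1.png

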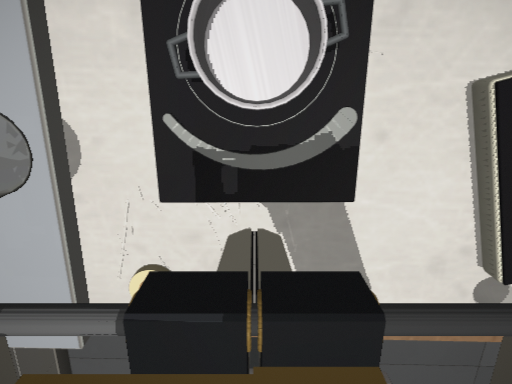

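The wrist view shows the slider arc from its thin end (167,118) through (260,160) to its broad end (348,118). The path is clear, with a raised left counter edge at column ~50.

```bash
python3 - <<'E'
from h import *
from scipy.optimize import least_squares
f=np.load("pics/w1.npz");p=f["p"];c={k:f[k] for k in("camera_matrix","rvec","tvec")}
v=p.max(2);roi=np.zeros_like(v);roi[106:200,155:362]=1
g=((v>75)&(roi>0)).astype(np.uint8)
k,lab,st,ce=cv2.connectedComponentsWithStats(g);
m=lab==lab[118,348]
if not m[118,168]: m|=(lab==lab[118,168])&(lab[118,168]>0)
ys,xs=np.where(m);q=ray(c,np.c_[xs,ys],53.5);print(len(q),xs.min(),xs.max(),ys.min(),ys.max())
s=least_squares(lambda u:np.hypot(*(q-u[:2]).T)-u[2],[628,71,115],loss="soft_l1");print(s.x)
s2=least_squares(lambda u:np.hypot(*(q-u[:2]).T)-115,[628,71],loss="soft_l1");print(s2.x)
o=s2.x;a=np.degrees(np.arctan2(-(q-o)[:,1],-(q-o)[:,0]));print("ang",np.percentile(a,[0,.5,99.5,100]),(a.min()+a.max())/2)
for b in range(-55,56,10):
    w=abs(a-b)<2; r=np.hypot(*(q[w]-o).T); print(b,w.sum(),r.min() if w.any() else 0,r.max() if w.any() else 0)
dark=(v<45).astype(np.uint8);dark[205:]=0;dark[:100]=0
# glass corners front
ys,xs=np.where(dark>0);w=(xs>130)&(xs<375);h=cv2.convexHull(np.c_[xs[w],ys[w]]).reshape(-1,2)
ap=cv2.approxPolyDP(h,4,True).reshape(-1,2);print(ap.tolist(),ray(c,ap,48).round(1).tolist())
print("counter",ray(c,[[50,150]],0),f["d"][150,[10,30,45,70,100]])
# depth-based heights
R=cv2.Rodrigues(c["rvec"])[0];O=-R.T@c["tvec"]
for px in((260,160),(348,118),(168,118),(230,190),(30,250)):
    X=R.T@(np.linalg.inv(c["camera_matrix"])@[*px,1]*f["d"][px[1],px[0]])+O;print(px,X.round(1))
E
```

```text
3349 162 357 107 168
[630.02925465  69.82830206 115.65980803]
[629.26331322  69.7874953 ]
ang [-53.85223785 -52.59392148  59.08735308  59.94877534] 3.0482687454804385
-55 11 111.83822240613952 117.74870885131817
-45 89 109.92199124305333 120.55004774604727
-35 91 108.92597093836436 121.28494635681162
-25 94 108.24283472538825 120.91992520267468
-15 98 108.05653119095531 121.75391303498208
-5 105 107.24383915477496 122.27379339559528
5 109 106.7770028795532 122.38171812428084
15 119 106.16842517815276 123.25753087128327
25 135 104.96849793248256 124.13049191270674
35 149 104.48431656326804 124.8661073323839
45 168 103.92633971348431 126.08238081780569
55 176 103.56794822144975 126.35341823573687
[[362, 100], [352, 201], [160, 200], [151, 100]] [[580.3, -39.7], [470.9, -42.3], [466.5, 174.2], [574.7, 176.7]]
counter [[511.30582639 319.71073225]] [302.9079  329.60794 334.98438 385.9046  386.5572 ]
(260, 160) [516.4  63.1  53.9]
(348, 118) [562.3 -25.8  53.2]
(168, 118) [557.6 158.5  54.7]
(230, 190) [480.4  95.3  48.2]
(30, 250) [400.5 331.2  49.1]
```

arm_command([
  {"claw": 0,"translation": [0.0162,-0.0263,0],"dr": [0,0,0]},
  {"claw": 0,"translation": [0.0162,-0.0263,0],"dr": [0,0,0]},
  {"claw": 0,"translation": [0.0162,-0.0263,0],"dr": [0,0,0]},
  {"claw": 0,"translation": [0,0,0.03],"dr": [0,0,0]},
  {"claw": 0,"translation": [0,0,0.03],"dr": [0,0,0]},
  {"claw": 0,"translation": [0,0,0.03],"dr": [0,0,0]},
  {"claw": 0,"translation": [0,0,0.03],"dr": [0,0,0]},
  {"claw": 0,"translation": [0,0,0.02],"dr": [0,0,0]},
  {"claw": 0,"translation": [0,0,0.01],"dr": [0,0,0]},
  {"claw": 0,"translation": [0,0,0],"dr": [0,0,0]},
])

```text
time: 3.32
tool_pos: [545.0, 147.6, 91.6]
eef_rot: [[1.0, 0.03, -0.004], [0.03, -1.0, -0.001], [-0.004, 0.001, -1.0]]
force: [-0.1, 0.8, -0.1]
gripper_width: 0.5
gripper_force: 0.0
```

```bash
python3 - <<'E'
from h import *
from bench import bot
c=cams.camera_params("wrist");s=bot.observe();p,d=cams.read_camera("wrist")
np.savez("pics/w2.npz",p=p,d=d,**c)
s=bot.observe();T=s["tool_pos"];R=s["eef_rot"];print(T,s["force"],s["joint_positions"])
tip=T+25*R[:,2];print("tip",tip,proj(c,tip),"below",proj(c,[tip[0],tip[1],53.5]))
im=p[:,:,::-1].copy()
for q in proj(c,[[545.9,148.9,53.5]]): cv2.drawMarker(im,tuple(int(round(v)) for v in q),(0,0,255),cv2.MARKER_CROSS,8,1)
cv2.imwrite("pics/w2.png",cv2.resize(im[60:320,130:430],(780,676))[:600])
E
```

```text
[545.71129662 147.87452373  93.05816218] [0.07349137 0.51508949 0.71319538] [-0.32760866  0.62323601 -0.05451203  2.08303612  0.07459486  0.4389006
 -1.98077218]
tip [545.66806928 147.86119974  68.0582031 ] [[253.90596891 244.51607127]] below [[253.88769688 233.78908727]]
```

View pics/w2.png

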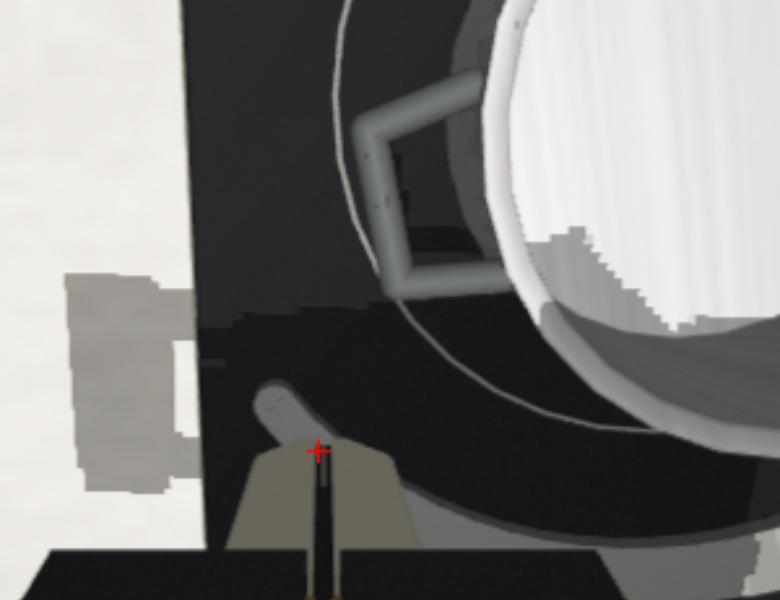

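The close view shows the shut fingertips at crop (325,440), right over the thin end with its target cross at (318,450); the strip tip is at (265,395). I'll lower slowly.

arm_command([
  {"claw": 0,"translation": [0,-0.001,0.004],"dr": [0,0,0]},
  {"claw": 0,"translation": [0,0,0.004],"dr": [0,0,0]},
  {"claw": 0,"translation": [0,0,0.002],"dr": [0,0,0]},
  {"claw": 0,"translation": [0,0,0.001],"dr": [0,0,0]},
  {"claw": 0,"translation": [0,0,0],"dr": [0,0,0]},
  {"claw": 0,"translation": [0,0,0],"dr": [0,0,0]},
])

```text
time: 3.87
tool_pos: [546.1, 149.4, 82.9]
eef_rot: [[1.0, 0.028, 0.0], [0.028, -1.0, 0.0], [0.0, -0.0, -1.0]]
force: [0.4, 1.0, -0.3]
gripper_width: 0.4
gripper_force: 0.0
```

arm_command([
  {"claw": 0,"translation": [0,0,0.001],"dr": [0,0,0]},
  {"claw": 0,"translation": [0,0,0.001],"dr": [0,0,0]},
  {"claw": 0,"translation": [0,0,0.001],"dr": [0,0,0]},
  {"claw": 0,"translation": [0,0,0],"dr": [0,0,0]},
  {"claw": 0,"translation": [0,0,0],"dr": [0,0,0]},
])

```text
time: 4.28
tool_pos: [545.9, 149.4, 79.5]
eef_rot: [[1.0, 0.028, -0.0], [0.028, -1.0, -0.0], [-0.0, 0.0, -1.0]]
force: [-0.6, -0.5, -0.8]
gripper_width: 0.7
gripper_force: 0.0
```

arm_command([
  {"claw": 0,"translation": [0,0,0.001],"dr": [0,0,0]},
  {"claw": 0,"translation": [0,0,0],"dr": [0,0,0]},
  {"claw": 0,"translation": [0,0,0.001],"dr": [0,0,0]},
  {"claw": 0,"translation": [0,0,0],"dr": [0,0,0]},
  {"claw": 0,"translation": [0,0,0],"dr": [0,0,0]},
])

```text
time: 4.7
tool_pos: [546.0, 149.4, 77.6]
eef_rot: [[1.0, 0.028, 0.0], [0.028, -1.0, 0.0], [0.0, -0.0, -1.0]]
force: [-0.9, -0.1, 1.6]
gripper_width: 0.4
gripper_force: 0.9
```

```bash
python3 - <<'E'
from bench import bot
s=bot.observe();print(s["tool_pos"],s["force"],s["ft_torque"])
E
```

```text
[545.982844   149.36135661  77.62658249] [-0.93498903 -0.08918949  1.64978138] [ 0.01797549 -0.01704495 -0.07428275]
```

arm_command([
  {"claw": 0,"translation": [0,0,0.0005],"dr": [0,0,0]},
  {"claw": 0,"translation": [0,0,0],"dr": [0,0,0]},
  {"claw": 0,"translation": [0,0,0],"dr": [0,0,0]},
])

```text
time: 4.95
tool_pos: [546.0, 149.4, 77.2]
eef_rot: [[1.0, 0.028, 0.0], [0.028, -1.0, 0.0], [0.0, -0.0, -1.0]]
force: [-0.4, 0.1, 2.6]
gripper_width: 0.4
gripper_force: 1.1
```

arm_command([
  {"claw": 0,"translation": [0,0,0.0005],"dr": [0,0,0]},
  {"claw": 0,"translation": [0,0,0],"dr": [0,0,0]},
  {"claw": 0,"translation": [0,0,0],"dr": [0,0,0]},
])

```text
time: 5.2
tool_pos: [546.0, 149.4, 76.6]
eef_rot: [[1.0, 0.028, 0.0], [0.028, -1.0, 0.0], [0.0, -0.0, -1.0]]
force: [0.0, 0.2, 2.1]
gripper_width: 0.3
gripper_force: 1.3
```

arm_command([
  {"claw": 0,"translation": [0,0,0.0004],"dr": [0,0,0]},
  {"claw": 0,"translation": [-0.00279,0.00289,0],"dr": [0,0,0]},
  {"claw": 0,"translation": [-0.00269,0.00298,0],"dr": [0,0,0]},
  {"claw": 0,"translation": [-0.00258,0.00307,0],"dr": [0,0,0]},
  {"claw": 0,"translation": [-0.00247,0.00316,0],"dr": [0,0,0]},
  {"claw": 0,"translation": [-0.00236,0.00325,0],"dr": [0,0,0]},
  {"claw": 0,"translation": [-0.00224,0.00333,0],"dr": [0,0,0]},
  {"claw": 0,"translation": [-0.00213,0.0034,0],"dr": [0,0,0]},
  {"claw": 0,"translation": [-0.00201,0.00348,0],"dr": [0,0,0]},
  {"claw": 0,"translation": [-0.00188,0.00354,0],"dr": [0,0,0]},
])

```text
time: 6.03
tool_pos: [525.4, 119.3, 76.2]
eef_rot: [[1.0, 0.028, -0.0], [0.028, -1.0, -0.0], [-0.0, 0.0, -1.0]]
force: [0.3, 2.0, 2.7]
gripper_width: 0.4
gripper_force: 1.4
```

arm_command([
  {"claw": 0,"translation": [-0.00176,0.00361,0],"dr": [0,0,0]},
  {"claw": 0,"translation": [-0.00163,0.00367,0],"dr": [0,0,0]},
  {"claw": 0,"translation": [-0.0015,0.00372,0],"dr": [0,0,0]},
  {"claw": 0,"translation": [-0.00137,0.00377,0],"dr": [0,0,0]},
  {"claw": 0,"translation": [-0.00124,0.00382,0],"dr": [0,0,0]},
  {"claw": 0,"translation": [-0.00111,0.00386,0],"dr": [0,0,0]},
  {"claw": 0,"translation": [-0.00097,0.00389,0],"dr": [0,0,0]},
  {"claw": 0,"translation": [-0.00083,0.00393,0],"dr": [0,0,0]},
  {"claw": 0,"translation": [-0.0007,0.00395,0],"dr": [0,0,0]},
])

```text
time: 6.78
tool_pos: [515.4, 84.7, 76.2]
eef_rot: [[1.0, 0.028, -0.0], [0.028, -1.0, -0.0], [-0.0, 0.0, -1.0]]
force: [0.3, 2.5, 2.5]
gripper_width: 0.4
gripper_force: 1.4
```

arm_command([
  {"claw": 0,"translation": [-0.00056,0.00398,0],"dr": [0,0,0]},
  {"claw": 0,"translation": [-0.00042,0.00399,0],"dr": [0,0,0]},
  {"claw": 0,"translation": [-0.00028,0.004,0],"dr": [0,0,0]},
  {"claw": 0,"translation": [-0.00014,0.00401,0],"dr": [0,0,0]},
  {"claw": 0,"translation": [0,0.00401,0],"dr": [0,0,0]},
  {"claw": 0,"translation": [0.00014,0.00401,0],"dr": [0,0,0]},
  {"claw": 0,"translation": [0.00028,0.004,0],"dr": [0,0,0]},
  {"claw": 0,"translation": [0.00042,0.00399,0],"dr": [0,0,0]},
  {"claw": 0,"translation": [0.00056,0.00398,0],"dr": [0,0,0]},
])

```text
time: 7.53
tool_pos: [516.5, 48.8, 76.2]
eef_rot: [[1.0, 0.028, -0.0], [0.028, -1.0, -0.0], [-0.0, 0.0, -1.0]]
force: [0.2, 2.5, 3.1]
gripper_width: 0.3
gripper_force: 1.4
```

arm_command([
  {"claw": 0,"translation": [0.0007,0.00395,0],"dr": [0,0,0]},
  {"claw": 0,"translation": [0.00083,0.00393,0],"dr": [0,0,0]},
  {"claw": 0,"translation": [0.00097,0.00389,0],"dr": [0,0,0]},
  {"claw": 0,"translation": [0.00111,0.00386,0],"dr": [0,0,0]},
  {"claw": 0,"translation": [0.00124,0.00382,0],"dr": [0,0,0]},
  {"claw": 0,"translation": [0.00137,0.00377,0],"dr": [0,0,0]},
  {"claw": 0,"translation": [0.0015,0.00372,0],"dr": [0,0,0]},
  {"claw": 0,"translation": [0.00163,0.00367,0],"dr": [0,0,0]},
  {"claw": 0,"translation": [0.00176,0.00361,0],"dr": [0,0,0]},
])

```text
time: 8.28
tool_pos: [528.6, 14.9, 76.2]
eef_rot: [[1.0, 0.028, -0.0], [0.028, -1.0, -0.0], [-0.0, 0.0, -1.0]]
force: [-0.6, 2.0, 2.7]
gripper_width: 0.5
gripper_force: 1.4
```

arm_command([
  {"claw": 0,"translation": [0.00188,0.00354,0],"dr": [0,0,0]},
  {"claw": 0,"translation": [0.00201,0.00348,0],"dr": [0,0,0]},
  {"claw": 0,"translation": [0.00213,0.0034,0],"dr": [0,0,0]},
  {"claw": 0,"translation": [0.00224,0.00333,0],"dr": [0,0,0]},
  {"claw": 0,"translation": [0.00236,0.00325,0],"dr": [0,0,0]},
  {"claw": 0,"translation": [0.00247,0.00316,0],"dr": [0,0,0]},
  {"claw": 0,"translation": [0.00258,0.00307,0],"dr": [0,0,0]},
  {"claw": 0,"translation": [0.00269,0.00298,0],"dr": [0,0,0]},
  {"claw": 0,"translation": [0.00279,0.00289,0],"dr": [0,0,0]},
  {"claw": 0,"translation": [0,0,0],"dr": [0,0,0]},
])

```text
time: 9.12
tool_pos: [551.3, -14.1, 76.2]
eef_rot: [[1.0, 0.027, 0.001], [0.027, -1.0, -0.0], [0.001, 0.0, -1.0]]
force: [1.3, -1.2, 3.2]
gripper_width: 0.4
gripper_force: 1.4
```

```bash
python3 - <<'E'
from h import *
from bench import bot
c=cams.camera_params("wrist");p,d=cams.read_camera("wrist")
s=bot.observe();print(s["time"],s["tool_pos"],s["force"])
cv2.imwrite("pics/w3.png",cv2.resize(p[60:290,130:430,::-1],(780,598)))
E
```

```text
9.1667 [551.291183   -14.07398131  76.24108621] [ 0.39527958 -2.44963356  2.76198116]
```

View pics/w3.png

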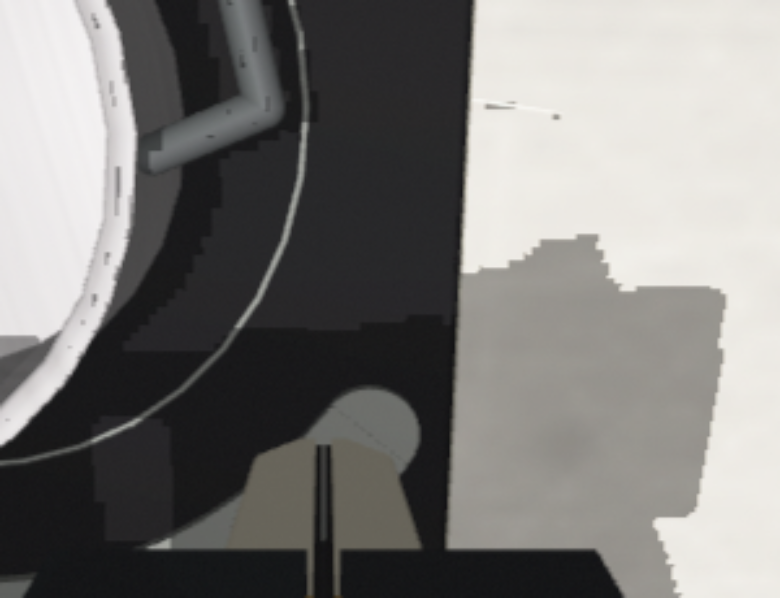

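The fingertips (crop 322,445) rest on the broad end, with its cap just beyond at (375,430). The push is about 2.8 N and the slider is about 2.3 mm down.

```bash
python3 -c "
from bench import workorder
print(workorder.hand_in())"
```

```text
the job is handed in; nothing more can be done
None
```

I traced the pot hob's slider from the thin end to the broad end without lifting off, in about 9 s, and handed the job in with the fingertips still on the broad end at about 2.8 N (roughly 2.3 mm down); the hand-in returned no verdict.

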